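Push in the rotor hub's tell-tale pins crosswise

ROBOT

A 6-joint arm with a two-finger parallel gripper is mounted at the origin on the work surface. World frame = base frame: x ahead of the robot, y to its left, z up, the work surface at z = 0. Lengths are in m, angles in rad, forces in N, time in s.
With the tool pointing down it reaches from about 0.35 to 0.975 m from the base axis. Payload 4.9 kg.
Tool frame: the origin (TCP) lies between the finger pads; the fingertips stand 14 mm ahead of it and the grasp point (between the pads) lies 5 mm behind it (manip.tcp_to_tips is the distance from the TCP to the fingertips, in m); z points along the fingers, y is the line along which they close (so a half turn about z gives the same grasp; the last joint's range is limited). The gripper opens to 85 mm and grips with 20 to 120 N. Pads are 22 mm wide; open, the fingers measure 114 mm over their backs; the gripper's body (76 mm by 85 mm) begins 54 mm behind the grasp point. The pads swing forward as they close: fully open they stand 13 mm farther back than shut.
Start: joints at [1.161, 0.053, 1.613, -0, 1.476, -0.119], TCP at [0.179, 0.599, 0.245] pointing down, gripper open.
Joint ranges: [-3.01, 3.01], [-1.01, 2.22], [0.06, 2.58], [-1.02, 4.17], [0.09, 2.62], [-3.14, 3.14]. Speed limits (rad/s): [2.57, 2.57, 3.14, 3.14, 3.14, 3.14].

INTERFACE

Orientations are given as a unit quaternion [w, x, y, z].
In Python, from plant import manip gives the robot as it stands.
- The arm moves only by the tool servo_tool, never from a script. Its argument "moves" is a list that holds one entry, the list of rows, each a list of 7 numbers: the shift along the tool's x, y, z in mm, then the turn, a rotation vector about the tool's x, y, z in degrees, then the finger opening in mm, from 0 to 85.4. In form: [[[x, y, z, ax, ay, az, fingers], ...]]. A call has 1 to 12 rows; each row shifts and turns the commanded pose from where the row before left it, along the tool's axes as they then stand; what a row does not reach is not made up. A row lasts 1/8 s, in which the tool goes at most 62.5 mm and 10.7 degrees, less where a joint would pass 70% of its speed; a pose out of reach is approached as far as the arm can. A call with a gripper value outside its range is refused whole. The fingers move at their own pace and stop on an object; the grip force is fixed at half the most. Time passes only in rows, so rows that do not move let the fingers close. It gives the time, the measured TCP pose, the force, the opening and the grip force at its end, in the units of the state.
- manip.state(): the state, without advancing time (a new reading comes with each control period).
- manip.grab_frame(name): name is "scene" or "side" or "wrist"; returns a dict with "image" (420x560x3 uint8, blue, green, red), "mtx" (3x3 intrinsics, pixels), "eye" and "rotation" of the camera in the world. Camera axes: x right, y down, z forward; pixel columns grow to the right and rows downward; lengths in m; the calibration is good to about 2 mm. A picture is of the moment at which its call begins. There is no depth.
- manip.job_done(): hands the job in; it is judged then, once.
The state is a dict: "time": time; "joint_pos": joint angles; "joint_vel": joint speeds; "joint_efforts": joint torques, N m; "tool_pos": TCP position; "tool_rot": TCP orientation; "contact_force": force on the tool from outside, world axes, zero at the start; "ft_torque": the same for the moment, N m; "gripper_width": opening from 0.0 (shut) to 1.0 (fully open); "grasp_force": force on a finger pad.
Only numpy, scipy, OpenCV 4.12 (cv2) and the standard library are available. Lean on these libraries where they do the work, as an engineer would, in place of code of your own. Each camera call takes 0.05 s, during which the arm holds its last target. There are 200 camera calls.

TASK

The torque check is done, so push in the four tell-tale pins on the rotor hub with a fingertip, one at a time and in crosswise order: first the pin on the fork-ended arm, then the one straight across from it, then the one a quarter turn clockwise from the fork arm as seen from above, and last the remaining one. Push each lightly, so that it goes at least half-way down and stays there, without driving it hard against its stop or leaning on the hub, and without pulling any pin up. Leave the loose tools and the nut beside the hub where they lie.

Things in the scene. Friction and masses are not known exactly. Their poses are not given: they have to be found in the camera images.
- hub: Four-armed aluminium rotor hub on a dark round stand, bolted down. Origin on the table under its centre, z up, x along the fork arm (ends in a two-pronged fork 148 mm out; the other arms are plain, 105 mm). From above, counter-clockwise: fork arm +x, pin_ccw +y, pin_across -x, pin_cw -y. Arm tops 66 mm above the table, 34 mm wide; one upright pin on each, 85 mm from the centre, all alike.
- pin_fork_top (a point): Centre of the flat top of the steel tell-tale pin on the fork-ended arm (first), moving with it: round dark steel head 22 mm across and 8 mm thick on a rubber collar and 11 mm stem; top 96 mm above the table when its joint reads 0. The rubber lets the head sink a little more while pressed (1500 N/m, up to 8 mm) and springs back.
- pin_fork (a joint): How far that pin is pushed down, in m: starts between 0 and 0.003, stop at 0.014, half-way down is 0.007. It moves straight down, resisting with about 3 N of friction (no spring), and stays where it is left. It can also be pulled up, which is wrong.
- pin_across_top (a point): Centre of the flat top of the steel tell-tale pin on the arm straight across from the fork (second), moving with it: round dark steel head 22 mm across and 8 mm thick on a rubber collar and 11 mm stem; top 96 mm above the table when its joint reads 0. The rubber lets the head sink a little more while pressed (1500 N/m, up to 8 mm) and springs back.
- pin_across (a joint): How far that pin is pushed down, in m: starts between 0 and 0.003, stop at 0.014, half-way down is 0.007. It moves straight down, resisting with about 3 N of friction (no spring), and stays where it is left. It can also be pulled up, which is wrong.
- pin_cw_top (a point): Centre of the flat top of the steel tell-tale pin on the arm a quarter turn clockwise from the fork arm, seen from above (third), moving with it: round dark steel head 22 mm across and 8 mm thick on a rubber collar and 11 mm stem; top 96 mm above the table when its joint reads 0. The rubber lets the head sink a little more while pressed (1500 N/m, up to 8 mm) and springs back.
- pin_cw (a joint): How far that pin is pushed down, in m: starts between 0 and 0.003, stop at 0.014, half-way down is 0.007. It moves straight down, resisting with about 3 N of friction (no spring), and stays where it is left. It can also be pulled up, which is wrong.
- pin_ccw_top (a point): Centre of the flat top of the steel tell-tale pin on the arm a quarter turn counter-clockwise from the fork arm, seen from above (fourth), moving with it: round dark steel head 22 mm across and 8 mm thick on a rubber collar and 11 mm stem; top 96 mm above the table when its joint reads 0. The rubber lets the head sink a little more while pressed (1500 N/m, up to 8 mm) and springs back.
- pin_ccw (a joint): How far that pin is pushed down, in m: starts between 0 and 0.003, stop at 0.014, half-way down is 0.007. It moves straight down, resisting with about 3 N of friction (no spring), and stays where it is left. It can also be pulled up, which is wrong.
- mast_nut_top (a point): Top of the fixed mast nut's stud in the middle of the hub, 80 mm above the table; not part of the job.
- bar: Loose bright steel extension bar, 195 mm long, 24 mm thick at most, lying along its x axis, on the table beside the hub; to be left alone. Origin at its underside, near the middle.
- nut: Loose zinc-plated self-locking nut, about 35 mm across, 22 mm high, on the table beside the hub; to be left alone. Origin at its underside, near the middle.
- punch: Loose brass drift punch, 130 mm long, 15 mm thick, lying along its x axis, on the table beside the hub; to be left alone. Origin at its underside, near the middle.
- mirror: Loose yellow plastic inspection mirror, 220 mm long along its x axis, 52 mm round head, 14 mm high, on the table beside the hub; to be left alone. Origin at its underside, near the middle.

How it is judged:
On the way, in this order (a step that is already met when the one before it is completed fails the run):
1. the fork arm's pin is at least half-way down (value of joint pin_fork above 0.007 m), for 0.1 s.
2. the pin straight across from the fork is at least half-way down (value of joint pin_across above 0.007 m), for 0.1 s.
3. the pin a quarter turn clockwise from the fork is at least half-way down (value of joint pin_cw above 0.007 m), for 0.1 s.
4. the last pin is at least half-way down (value of joint pin_ccw above 0.007 m), for 0.1 s.
At the end, for the whole second after the job is handed in: All four pins are at least half-way down (7 mm of their 14 mm), and the bar, nut, punch and mirror lie at rest within 20 mm of where they began (value of joint each of pin_fork, pin_across, pin_cw, pin_ccw above 0.007 m and distance of each of bar, nut, punch, mirror from where it was at the start of the episode below 0.02 m and linear speed of each of bar, nut, punch, mirror below 0.02 m/s); the robot touches nothing.
It fails at once if the hub or one of its pins is pushed harder than 20 N (contact force between anything else and hub above 20 N).
It fails at once if a pin is pushed in before the one due ahead of it is half-way down ((value of joint pin_across above 0.0045 m and value of joint pin_fork below 0.007 m) or (value of joint pin_cw above 0.0045 m and value of joint pin_across below 0.007 m) or (value of joint pin_ccw above 0.0045 m and value of joint pin_cw below 0.007 m)).
It fails at once if a pin is pulled up (value of joint any of pin_fork, pin_across, pin_cw, pin_ccw below -0.002 m).
It fails at once if a loose thing beside the hub is shifted more than 20 mm or lifted (distance of any of bar, nut, punch, mirror from where it was at the start of the episode above 0.02 m).
It also fails if it takes over 58 s, if anything falls off the work surface, if the arm or the gripper's body presses on something with over 40 N, if the wrist force passes 120 N, or if a joint passes its speed limit or range.

## Working session

There is one attempt and no reset: what is moved stays moved. The work goes in short steps, Python scripts to look and compute and a tool call to move; the robot and the scene stay as the last step left them, time stands still between calls to the robot, and variables do not carry over. Pictures are saved under pics/ and viewed, at most 10 in all, crops included, and the job is handed in when it is done.

Besides the shell and the picture viewer there is one more tool, called after ">>>" as name([rows], argument=value, ...), one row to a line, values as JSON. servo_tool: Moves the arm, as the interface text tells. Its arguments: {"type":"object","properties":{"moves":{"type":"array"}},"required":["moves"]}

```bash
mkdir -p pics; ls
cat > h.py <<'E'
import numpy as np, cv2
from plant import manip
def ray(f,u,v,z):
    R=np.array(f["rotation"]);e=np.array(f["eye"])
    d=R@np.linalg.inv(np.array(f["mtx"]))@np.array([u,v,1.]);return e+d*(z-e[2])/d[2]
def proj(f,p):
    R=np.array(f["rotation"]);c=R.T@(np.array(p)-np.array(f["eye"]));q=np.array(f["mtx"])@c;return q[:2]/q[2]
E
python3 - <<'E'
from h import *
import pickle
for n in ["scene","side"]:
    f=manip.grab_frame(n);cv2.imwrite(f"pics/{n}0.png",f["image"]);pickle.dump(f,open(n+".pkl","wb"));print(n,f["mtx"],f["eye"],f["rotation"])
s=manip.state();print(s)
E
```

```text
pics
scene [[400.90349338   0.         285.08619444]
 [  0.         400.90349338 210.91278934]
 [  0.           0.           1.        ]] [1.11473796 0.22142022 0.78974542] [-0.19872932  0.57411432  0.74678666 -0.27057178]
side [[519.88158138   0.         282.59754203]
 [  0.         519.88158138 210.90398462]
 [  0.           0.           1.        ]] [ 0.36568243 -0.70330743  0.87900123] [-0.38113856  0.91200959 -0.14262613  0.05128054]
{'time': 0.1, 'joint_pos': array([ 1.16098809e+00,  5.33504106e-02,  1.61418585e+00,  2.96550270e-05,
        1.47600548e+00, -1.18996836e-01]), 'joint_vel': array([-0.00150436, -0.00103264, -0.00468004, -0.00074688, -0.00092931,
        0.00024945]), 'joint_efforts': array([ 3.93420328e-05, -3.94901025e+01, -3.71364641e+01, -8.62948787e-05,
        3.95927054e-03,  1.40644948e-05]), 'tool_pos': array([0.17897551, 0.59825218, 0.24413159]), 'tool_rot': array([-2.68926230e-04,  1.44895194e-01,  9.89446529e-01, -9.36818204e-04]), 'contact_force': array([ 0.17442544,  0.51579113, -1.22301968]), 'ft_torque': array([ 0.02388195, -0.00022639, -0.04625594]), 'grasp_force': 0.0, 'gripper_width': 0.9986542104434564}
```

Create h.py:
```python
import numpy as np, cv2
from scipy.spatial.transform import Rotation as Ro
from plant import manip
def rm(f):
    q=f["rotation"];return Ro.from_quat([q[1],q[2],q[3],q[0]]).as_matrix()
def ray(f,u,v,z):
    e=np.array(f["eye"]);d=rm(f)@np.linalg.inv(np.array(f["mtx"]))@np.array([u,v,1.]);return e+d*(z-e[2])/d[2]
def proj(f,p):
    c=rm(f).T@(np.array(p)-np.array(f["eye"]));q=np.array(f["mtx"])@c;return q[:2]/q[2]
```

```text
(no output)
```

View pics/scene0.png

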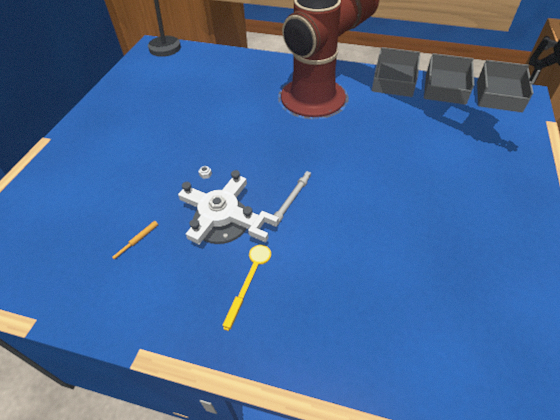

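View pics/side0.png

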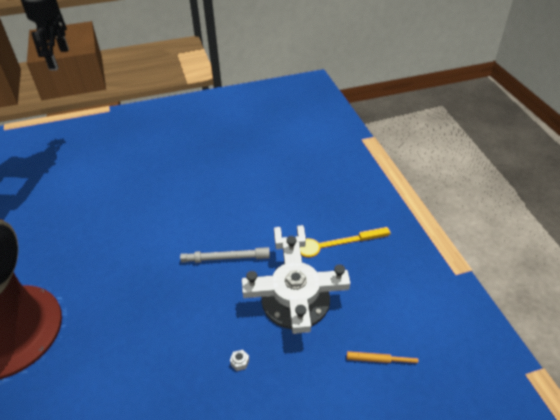

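The scene view shows the hub at about (218,208), with the fork towards (268,228). Its pins are at fork (248,211), across (187,187), (236,175) and (196,224). In the side view the pins are at fork (291,241), across (300,311), (251,276) and (340,270).

Run:
```python
from h import *
import pickle
from scipy.optimize import least_squares
S=dict(fork={"scene":(248,211),"side":(291,241)},across={"scene":(187,187),"side":(300,311)},a={"scene":(236,175),"side":(251,276)},b={"scene":(196,224),"side":(340,270)})
F={n:pickle.load(open(n+".pkl","rb")) for n in("scene","side")}
obs=[]
for k,d in S.items():
    for n,(u,v) in d.items():
        g=F[n]["image"].astype(int);w=g[v-11:v+12,u-11:u+12]
        m=(w.max(2)<75).astype(np.uint8)
        c,l,st,ce=cv2.connectedComponentsWithStats(m)
        i=min(range(1,c),key=lambda i:np.hypot(*(ce[i]-11))-0.05*st[i,4]);p=ce[i]+[u-11,v-11]
        print(k,n,p.round(1),st[i],ray(F[n],*p,0.089).round(4));obs.append((k,n,p))
off=dict(fork=(1,0),across=(-1,0))
def res(x):
    c,s=np.cos(x[2]),np.sin(x[2]);r=[]
    for k,n,p in obs:
        o=np.array({"fork":(1,0),"across":(-1,0),"a":(0,1),"b":(0,-1)}[k])*.085
        if sg<0:o[1]*=-1
        q=[x[0]+c*o[0]-s*o[1],x[1]+s*o[0]+c*o[1],x[3]];r+=list(proj(F[n],q)-p)
    return r
for sg in(1,-1):
    f0=ray(F["side"],*S["fork"]["side"],.09);a0=ray(F["side"],*S["across"]["side"],.09);d=f0-a0
    s=least_squares(res,[*((f0+a0)/2)[:2],np.arctan2(d[1],d[0]),.09],x_scale=[.01,.01,.1,.01])
    print(sg,s.x,s.cost,np.round(s.fun,1))
```

```text
fork scene [247.2 214.2] [ 7 13  7  3 10] [ 0.5957 -0.0176  0.089 ]
fork side [291.  244.1] [ 9 12  5  6 21] [ 0.5803 -0.0363  0.089 ]
across scene [187.2 189.2] [ 9 12  5  3 12] [ 0.5594 -0.1797  0.089 ]
across side [300.  314.6] [ 9 13  6  5 22] [ 0.5431 -0.2019  0.089 ]
a scene [236.  177.1] [ 9 11  5  4 10] [ 0.4928 -0.0809  0.089 ]
a side [251.5 280. ] [ 9 13  6  6 23] [ 0.4803 -0.0996  0.089 ]
b scene [195.5 227.2] [ 8 12  6  4 11] [ 0.6589 -0.1158  0.089 ]
b side [338.5 273.4] [ 7 12  6  6 22] [ 0.6436 -0.1362  0.089 ]
1 [ 0.56536785 -0.10630707  1.35245307  0.07305863] 1.7316514645575725 [-0.1 -0.1 -0.3  0.2 -0.2  0.  -0.3 -1.1 -0.5  1.1 -0.1  0.2 -0.5 -0.2
 -0.4  0.1]
-1 [ 0.56596353 -0.10248594  3.62009365  0.06787042] 8465.641557992794 [-32.9 -36.2 -27.9  58.5  34.9  42.3  23.6 -61.2  17.4  20.1  13.4 -26.2
 -13.8 -17.7 -11.5  28.7]
```

>>> servo_tool([
  [[-40,-39,0,0,0,0,0],[-40,-39,0,0,0,0,0],[-40,-39,0,0,0,0,0],[-40,-39,0,0,0,0,0],[-40,-39,0,0,0,0,0],[-40,-39,0,0,0,0,0],[-40,-39,0,0,0,0,0],[-40,-39,0,0,0,0,0],[-40,-39,0,0,0,0,0],[-40,-39,0,0,0,0,0],[-40,-39,0,0,0,0,0],[-40,-39,0,0,0,0,0]],
])

```text
time: 1.6
tool_pos: [0.5052, 0.011, 0.2449]
tool_rot: [-0.0, 0.145, 0.989, 0.0]
contact_force: [1.0, 0.1, 0.4]
gripper_width: 0.004
grasp_force: 0.0
```

>>> servo_tool([
  [[-10,-10,0,0,0,0,0],[0,0,0,0,0,0,0],[0,0,0,0,0,0,0]],
])

```text
time: 1.98
tool_pos: [0.511, 0.0015, 0.2451]
tool_rot: [-0.0, 0.144, 0.99, 0.0]
contact_force: [-0.2, 0.8, -0.2]
gripper_width: 0.002
grasp_force: 0.0
```

Run:
```python
from h import *
import pickle
f=manip.grab_frame("wrist");cv2.imwrite("pics/w1.png",f["image"]);pickle.dump(f,open("w1.pkl","wb"));s=manip.state();print(manip.tcp_to_tips,s["tool_pos"],s["contact_force"],f["eye"])
c=np.array([.5654,-.1063]);t=1.3525
for n,a in zip(["fork","ccw","across","cw"],range(4)):
    p=c+.085*np.array([np.cos(t+a*np.pi/2),np.sin(t+a*np.pi/2)]);print(n,p.round(4),proj(f,[*p,.095]).round(1))
```

```text
0.014 [0.51102587 0.00163214 0.24520721] [-0.71154685 -0.05672733  0.0926419 ] [0.44112541 0.02234116 0.37344949]
fork [ 0.5838 -0.0233] [281.3 277.9]
ccw [ 0.4824 -0.0879] [163.4 186.3]
across [ 0.547  -0.1893] [ 80.  290.9]
cw [ 0.6484 -0.1247] [194.4 368.4]
```

View pics/w1.png

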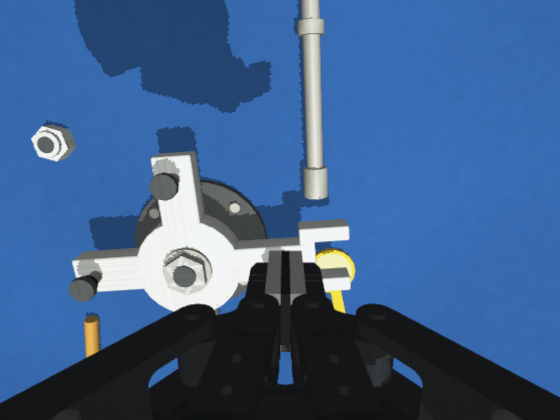

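The wrist view shows the ccw pin at (164,186) and the across pin at (83,288). My predictions were (163,186) and (80,291), so the fit is good to about 2 mm. I'll go to just above the fork pin.

>>> servo_tool([
  [[-26,-1,0,0,0,0,0],[-26,-1,0,0,0,0,0],[-25,-1,20,0,0,0,0],[0,0,35,0,0,0,0],[0,0,35,0,0,0,0],[0,0,20,0,0,0,0],[0,0,12,0,0,0,0],[0,0,0,0,0,0,0],[0,0,0,0,0,0,0],[0,0,0,0,0,0,0]],
])

```text
time: 3.28
tool_pos: [0.5853, -0.0248, 0.1248]
tool_rot: [0.001, 0.145, 0.989, -0.0]
contact_force: [0.1, 0.7, -0.4]
gripper_width: -0.001
grasp_force: 0.0
```

Run:
```python
from h import *
fs=[manip.grab_frame(n)["image"] for n in("scene","side")]
a=cv2.resize(fs[0][150:270,160:300],None,fx=4,fy=4)[:480,:400];b=cv2.resize(fs[1][200:320,230:330],None,fx=4,fy=4)
a=cv2.resize(fs[0][150:250,200:300],(400,400));b=cv2.resize(fs[1][190:290,240:340],(400,400))
cv2.imwrite("pics/c1.png",np.hstack([a,b]));print(manip.state()["tool_pos"],manip.state()["contact_force"])
```

```text
[ 0.58501198 -0.02476428  0.12426756] [-0.35093664  0.03204    -0.45137042]
```

View pics/c1.png

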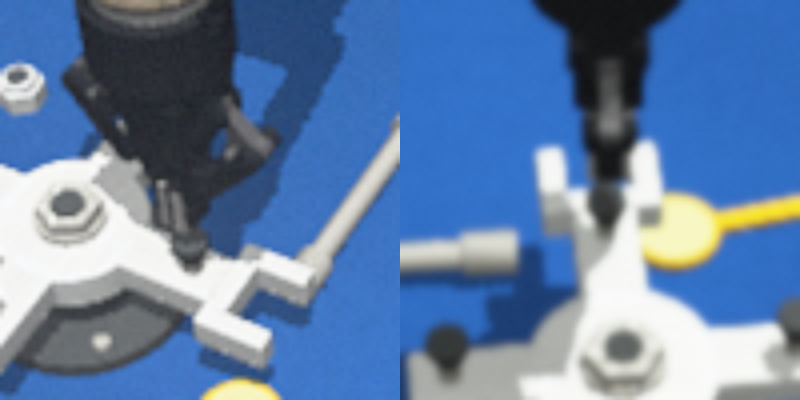

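Tip is centred over the fork pin in both views (left crop around (190,235), right crop around (605,195)). Descending slowly.

>>> servo_tool([
  [[0,0,8,0,0,0,0],[0,0,3,0,0,0,0],[0,0,2,0,0,0,0],[0,0,2,0,0,0,0],[0,0,2,0,0,0,0],[0,0,1,0,0,0,0],[0,0,1,0,0,0,0],[0,0,1,0,0,0,0],[0,0,0,0,0,0,0],[0,0,0,0,0,0,0]],
])

```text
time: 4.62
tool_pos: [0.5846, -0.0247, 0.1034]
tool_rot: [0.0, 0.145, 0.989, -0.0]
contact_force: [-1.0, -0.5, 1.7]
gripper_width: 0.0
grasp_force: 1.2
```

>>> servo_tool([
  [[0,0,1,0,0,0,0],[0,0,1,0,0,0,0],[0,0,1,0,0,0,0],[0,0,1,0,0,0,0],[0,0,1,0,0,0,0],[0,0,0.5,0,0,0,0],[0,0,0,0,0,0,0],[0,0,0,0,0,0,0]],
])

```text
time: 5.62
tool_pos: [0.5845, -0.0247, 0.0979]
tool_rot: [0.0, 0.145, 0.989, -0.0]
contact_force: [0.5, -0.4, 2.6]
gripper_width: -0.0
grasp_force: 1.2
```

>>> servo_tool([
  [[0,0,1,0,0,0,0],[0,0,0,0,0,0,0],[0,0,0,0,0,0,0],[0,0,-15,0,0,0,0],[0,0,-20,0,0,0,0],[0,0,0,0,0,0,0],[-3,-43,0,0,0,0,0],[-3,-43,0,0,0,0,0],[-3,-43,0,0,0,0,0],[-2,-39.5,0,0,0,0,0],[0,0,0,0,0,0,0],[0,0,0,0,0,0,0]],
])

```text
time: 7.12
tool_pos: [0.5466, -0.1888, 0.1317]
tool_rot: [-0.0, 0.145, 0.989, 0.0]
contact_force: [0.7, -0.4, -0.0]
gripper_width: 0.002
grasp_force: 0.0
```

Run:
```python
from h import *
fs=[manip.grab_frame(n)["image"] for n in("scene","side")]
a=cv2.resize(fs[0][150:250,170:270],(400,400));b=cv2.resize(fs[1][225:325,245:345],(400,400))
cv2.imwrite("pics/c2.png",np.hstack([a,b]));print(manip.state()["tool_pos"],manip.state()["contact_force"])
```

```text
[ 0.54686551 -0.18820613  0.13169679] [-0.57255968 -0.52731611 -1.05462224]
```

View pics/c2.png

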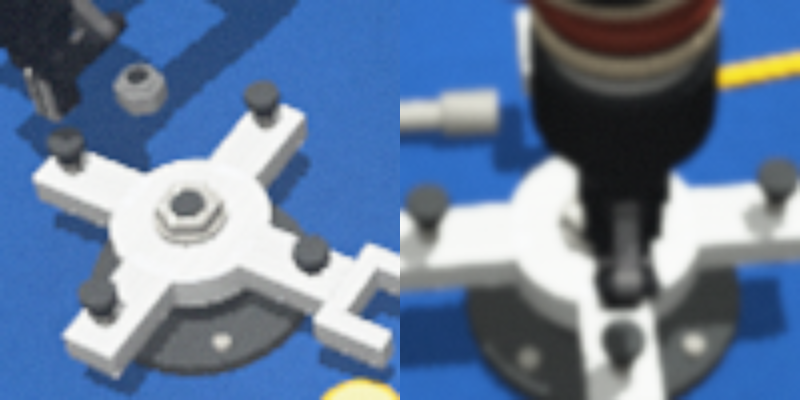

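The left crop shows the fork pin (312,252) clearly lower than the others, and the tip is hovering above the across pin (68,150). Now pressing the across pin.

>>> servo_tool([
  [[0,0,12,0,0,0,0],[0,0,7,0,0,0,0],[0,0,3,0,0,0,0],[0,0,2,0,0,0,0],[0,0,1.5,0,0,0,0],[0,0,1.5,0,0,0,0],[0,0,1,0,0,0,0],[0,0,1,0,0,0,0],[0,0,0,0,0,0,0],[0,0,0,0,0,0,0]],
])

```text
time: 8.48
tool_pos: [0.5468, -0.1893, 0.103]
tool_rot: [0.0, 0.145, 0.989, -0.0]
contact_force: [-0.8, 0.4, 3.1]
gripper_width: 0.0
grasp_force: 1.3
```

>>> servo_tool([
  [[0,0,1,0,0,0,0],[0,0,1,0,0,0,0],[0,0,1,0,0,0,0],[0,0,1,0,0,0,0],[0,0,1,0,0,0,0],[0,0,1,0,0,0,0],[0,0,0,0,0,0,0],[0,0,0,0,0,0,0]],
])

```text
time: 9.48
tool_pos: [0.5468, -0.1892, 0.0968]
tool_rot: [0.0, 0.145, 0.989, -0.0]
contact_force: [0.3, 0.6, 3.1]
gripper_width: 0.0
grasp_force: 1.1
```

>>> servo_tool([
  [[0,0,-15,0,0,0,0],[0,0,-20,0,0,0,0],[0,0,0,0,0,0,0],[-26.5,30,0,0,0,0,0],[-26.5,30,0,0,0,0,0],[-26,31,0,0,0,0,0],[0,0,0,0,0,0,0],[0,0,0,0,0,0,0]],
])

```text
time: 10.48
tool_pos: [0.6479, -0.1248, 0.1314]
tool_rot: [-0.001, 0.145, 0.989, -0.0]
contact_force: [0.2, -0.3, -0.7]
gripper_width: 0.002
grasp_force: 0.0
```

Run:
```python
from h import *
fs=[manip.grab_frame(n)["image"] for n in("scene","side")]
a=cv2.resize(fs[0][150:250,170:270],(400,400));b=cv2.resize(fs[1][225:325,255:355],(400,400))
cv2.imwrite("pics/c3.png",np.hstack([a,b]));print(manip.state()["tool_pos"],manip.state()["contact_force"])
```

```text
[ 0.64760921 -0.12525481  0.13157011] [-0.47321533  0.06107239  0.38432675]
```

View pics/c3.png

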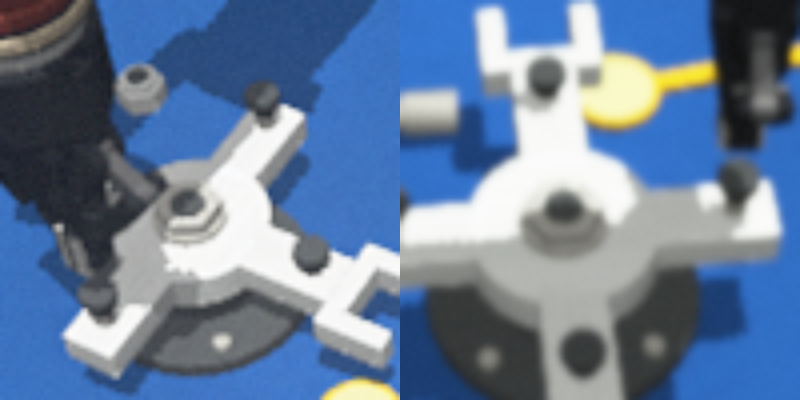

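The right crop shows the fork (547,75) and across (582,352) pins down, and the tip above the cw pin (740,180). Now pressing the cw pin.

>>> servo_tool([
  [[0,0,12,0,0,0,0],[0,0,7,0,0,0,0],[0,0,3,0,0,0,0],[0,0,2,0,0,0,0],[0,0,1.5,0,0,0,0],[0,0,1.5,0,0,0,0],[0,0,1,0,0,0,0],[0,0,1,0,0,0,0],[0,0,0,0,0,0,0],[0,0,0,0,0,0,0]],
])

```text
time: 11.82
tool_pos: [0.6486, -0.1247, 0.1029]
tool_rot: [0.0, 0.145, 0.989, -0.0]
contact_force: [-1.1, 0.2, 3.1]
gripper_width: -0.0
grasp_force: 1.2
```

>>> servo_tool([
  [[0,0,1,0,0,0,0],[0,0,1,0,0,0,0],[0,0,1,0,0,0,0],[0,0,1,0,0,0,0],[0,0,1,0,0,0,0],[0,0,1,0,0,0,0],[0,0,0,0,0,0,0],[0,0,0,0,0,0,0]],
])

```text
time: 12.82
tool_pos: [0.6486, -0.1247, 0.0968]
tool_rot: [0.0, 0.145, 0.989, -0.0]
contact_force: [-0.4, -1.5, 2.1]
gripper_width: 0.0
grasp_force: 1.1
```

>>> servo_tool([
  [[0,0,-15,0,0,0,0],[0,0,-20,0,0,0,0],[0,0,0,0,0,0,0],[43,-3,0,0,0,0,0],[43,-3,0,0,0,0,0],[43,-3,0,0,0,0,0],[41,-3.5,0,0,0,0,0],[0,0,0,0,0,0,0],[0,0,0,0,0,0,0]],
])

```text
time: 13.95
tool_pos: [0.4828, -0.0881, 0.1324]
tool_rot: [0.001, 0.145, 0.989, -0.0]
contact_force: [-0.3, 0.6, 0.6]
gripper_width: 0.002
grasp_force: 0.0
```

Run:
```python
from h import *
fs=[manip.grab_frame(n)["image"] for n in("scene","side")]
a=cv2.resize(fs[0][150:250,170:270],(400,400));b=cv2.resize(fs[1][225:325,245:345],(400,400))
cv2.imwrite("pics/c4.png",np.hstack([a,b]));print(manip.state()["tool_pos"],manip.state()["contact_force"])
```

```text
[ 0.48324158 -0.08830541  0.13246401] [ 0.59426756 -0.17092758  0.166811  ]
```

View pics/c4.png

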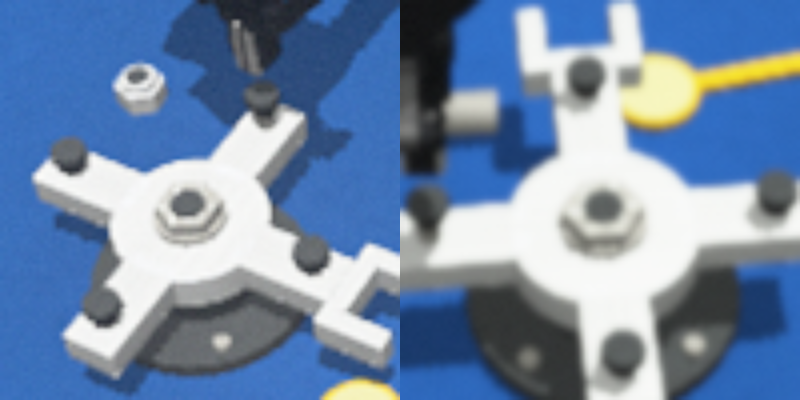

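The left crop shows three pins down, at (312,252), (70,153) and (102,305), and the tip above the last one (262,100). Pressing the last pin, then retracting.

>>> servo_tool([
  [[0,0,12,0,0,0,0],[0,0,7,0,0,0,0],[0,0,3,0,0,0,0],[0,0,2,0,0,0,0],[0,0,1.5,0,0,0,0],[0,0,1.5,0,0,0,0],[0,0,1,0,0,0,0],[0,0,1,0,0,0,0],[0,0,0,0,0,0,0],[0,0,0,0,0,0,0]],
])

```text
time: 15.3
tool_pos: [0.4822, -0.088, 0.1029]
tool_rot: [0.0, 0.145, 0.989, -0.0]
contact_force: [-0.6, -0.6, 2.1]
gripper_width: -0.005
grasp_force: 1.2
```

>>> servo_tool([
  [[0,0,1,0,0,0,0],[0,0,1,0,0,0,0],[0,0,1,0,0,0,0],[0,0,1,0,0,0,0],[0,0,1,0,0,0,0],[0,0,1,0,0,0,0],[0,0,0.5,0,0,0,0],[0,0,0,0,0,0,0],[0,0,0,0,0,0,0]],
])

```text
time: 16.42
tool_pos: [0.4821, -0.0879, 0.0963]
tool_rot: [0.0, 0.145, 0.989, -0.0]
contact_force: [0.3, 0.2, 1.7]
gripper_width: 0.002
grasp_force: 1.2
```

>>> servo_tool([
  [[0,0,-15,0,0,0,0],[0,0,-30,0,0,0,0],[0,0,-40,0,0,0,0],[40,30,-20,0,0,0,0],[40,30,0,0,0,0,0],[0,0,0,0,0,0,0],[0,0,0,0,0,0,0],[0,0,0,0,0,0,0]],
])

```text
time: 17.42
tool_pos: [0.4229, -0.0081, 0.2014]
tool_rot: [-0.0, 0.145, 0.989, -0.0]
contact_force: [-0.3, 0.0, -0.7]
gripper_width: -0.003
grasp_force: 0.0
```

Run:
```python
from h import *
fs=[manip.grab_frame(n)["image"] for n in("scene","side")]
a=cv2.resize(fs[0][150:250,170:270],(400,400));b=cv2.resize(fs[1][225:325,245:345],(400,400))
cv2.imwrite("pics/c5.png",np.hstack([a,b]));print(manip.state()["tool_pos"],manip.state()["contact_force"])
```

```text
[ 0.42289917 -0.00811881  0.20123409] [ 0.06133675 -1.3456218  -0.09179649]
```

View pics/c5.png

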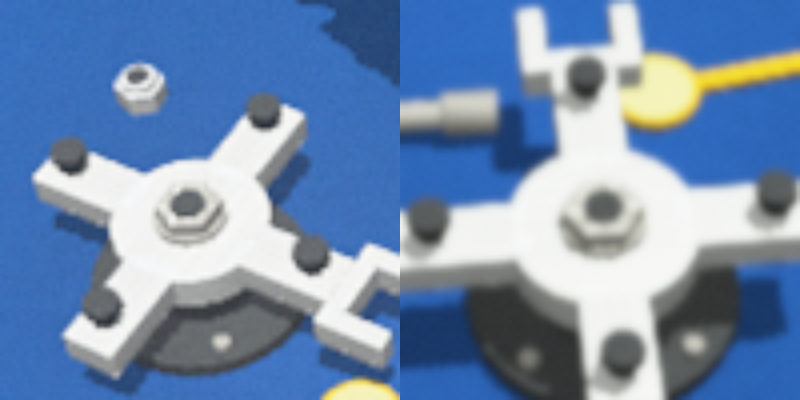

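All four pins are down by about the same amount, at (312,252), (70,153), (102,305) and (264,108), and the arm is clear.

```bash
python3 -c "
from plant import manip
print(manip.job_done())"
```

```text
the job is handed in; nothing more can be done
None
```

I pushed in all four pins in the order fork, across, clockwise, counter-clockwise, each about 11 mm down by tip height with readings of about 3 N; the tools and nut were not touched, and the job is handed in (no verdict was returned).

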